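# Lay the standing tin down and shut the drawer

## Task

The slim tin standing on end in the open top drawer stops it from closing. With the fingertips only, without gripping or lifting the tin, push it over towards the empty middle of the drawer so that it lies on a broad face flat on the drawer floor, and only then push the drawer fully shut. Leave the bowl upright in the drawer, and do not disturb the things standing around.

Things in the scene. Friction and masses are not known exactly. Their poses are not given: they have to be found in the camera images.
- organiser: White plastic three-drawer organiser, fixed to the counter, 260 deep (its x) x 420 wide (its y) x 186 mm high. Origin: centre of its underside; its drawers open towards its own -x, which roughly faces the robot. Case walls are 12 mm; nothing stands above its top except a jar.
- organiser_drawer0 (a joint): Top drawer: 0 m is fully shut, grows as it slides out along the organiser's -x, stop at 0.18; starts 0.155 to 0.178. It slides against about 1 N of friction plus light damping (4 N s/m) and stays where it is left. The two drawers below are shut.
- drawer_floor (a point): Centre of the top drawer's inner floor, 130 mm above the counter, moving with the drawer; axes as the organiser. Inside it measures 215 (x) by 378 mm (y); side walls 6 mm thick, 34 mm high inside; front panel with wall 21 mm thick, 43 mm above the floor. About its front 140 mm lies outside the case, open above; the case leaves 44 mm of height over the floor.
- organiser_drawer0_handle (a point): Middle of the top drawer's grey bar handle, 151 mm above the counter; the bar runs 120 mm along the organiser's y, 35 mm in front of the drawer's front panel, moving with the drawer. Pushing it (or the panel) along the organiser's +x shuts the drawer.
- tin: Closed slim metal tin, about 0.15 kg, 64 (its x) x 30 (its y) x 108 mm (its z). Origin: centre of its underside; z up while it stands. Loose on the drawer floor near the left or right side wall, its y axis within 0.15 rad of the organiser's; the drawer's middle is empty. Pushed near its top along its y it tips about its lower edge and falls by itself once the top has moved about 30 mm.
- tin_mid (a point): Centre of the tin, 54 mm above its underside; 15 mm above the drawer floor once the tin lies on a broad face.
- bowl: Small blue ceramic bowl, 92 mm across the rim, 36 mm high, loose on the drawer floor near the side wall opposite the tin. Origin: centre of its underside, z up.
- tumbler: Glass tumbler with a grey lid and knob, 74 mm across, 137 mm high, on the counter to the left of the organiser. Origin: centre of its underside. Bystander.
- plate: Red plate, 170 mm across, 18 mm high, on the counter to the right. Origin: centre of its underside. Bystander.
- spoon: Steel spoon, 170 mm long, lying on the counter to the right. Bystander.
- mug: White mug, 80 mm across, 90 mm high, on the counter to the left. Origin: centre of its underside. Bystander.
- jar: Small closed glass jar, 56 mm across, 62 mm high, on top of the organiser at its left. Origin: centre of its underside. Bystander.

How it is judged (in metres and radians):
On the way, in this order (a step that is already met when the one before it is completed fails the run):
1. the tin lies on a broad face on the drawer floor, the drawer still open by 100 mm or more ((angle between tin's own y axis and vertical below 0.12 rad or angle between tin's own y axis and vertical above 3.02 rad) and x of tin_mid in the frame of drawer_floor between -0.115 and 0.115 m and y of tin_mid in the frame of drawer_floor between -0.19 and 0.19 m and z of tin_mid in the frame of drawer_floor between 0.008 and 0.022 m and value of joint organiser_drawer0 above 0.1 m), for 0.2 s.
2. the drawer is shut (within 8 mm) (value of joint organiser_drawer0 below 0.008 m), for 0.2 s.
At the end, for the whole second after the job is handed in: The top drawer is shut to within 8 mm, the tin lies at rest inside it on a broad face (within 0.12 rad, its centre 8 to 22 mm above the drawer floor), and the bowl stands upright on the drawer floor inside it (within 0.12 rad and 8 mm) (value of joint organiser_drawer0 below 0.008 m and (angle between tin's own y axis and vertical below 0.12 rad or angle between tin's own y axis and vertical above 3.02 rad) and x of tin_mid in the frame of drawer_floor between -0.115 and 0.115 m and y of tin_mid in the frame of drawer_floor between -0.19 and 0.19 m and z of tin_mid in the frame of drawer_floor between 0.008 and 0.022 m and x of bowl in the frame of drawer_floor between -0.115 and 0.115 m and y of bowl in the frame of drawer_floor between -0.19 and 0.19 m and z of bowl in the frame of drawer_floor between -0.006 and 0.008 m and angle between bowl's own z axis and vertical below 0.12 rad and linear speed of each of tin, bowl below 0.02 m/s); the robot touches nothing.
It fails at once if the tin is lifted (its centre 25 mm or more above where it stood) (height (world z) of tin_mid above 0.209 m).
It fails at once if the tin is gripped or squeezed (over 15 N from the fingers) (contact force between the fingers and tin above 15 N).
It fails at once if the bowl is tipped (over 0.35 rad) or lifted (over 25 mm) (angle between bowl's own z axis and vertical above 0.35 rad or height (world z) of bowl above 0.155 m).
It fails at once if the tumbler, plate, spoon, mug or jar is moved by more than 25 mm (distance of any of tumbler, plate, spoon, mug, jar from where it was at the start of the episode above 0.025 m).
It also fails if it takes over 48 s, if anything falls off the work surface, if the arm or the gripper's body presses on something with over 40 N, if the wrist force passes 120 N, or if a joint passes its speed limit or range.

## Robot

A 7-joint arm with a two-finger parallel gripper is mounted at the origin on the work surface. World frame = base frame: x ahead of the robot, y to its left, z up, the work surface at z = 0. Lengths are in m, angles in degrees, forces in N, time in s.
With the tool pointing down it reaches from about 0.425 to 0.875 m from the base axis. Payload 4.7 kg.
Tool frame: the origin (TCP) lies at the centre of the arm's flange, where the gripper is bolted on; the fingertips stand 182 mm ahead of it and the grasp point (between the pads) lies 164 mm ahead of it; z points along the fingers, y is the line along which they close (so a half turn about z gives the same grasp; the last joint's range is limited). The gripper opens to 87 mm and grips with 3 to 60 N. Pads are 19 mm wide; open, the fingers measure 117 mm over their backs; the gripper's body (75 mm by 190 mm) begins 51 mm behind the grasp point.
Start: joints at [70.995, 18.392, -4.016, 83.108, 1.295, 78.541, -3.26], TCP at [0.22, -0.612, 0.405] pointing down, gripper open.
Joint ranges: [-163.93, 163.93], [-17.29, 119.83], [-79.2, 71.16], [3.27, 140.29], [-89.18, 269.18], [5.43, 117.66], [-154.24, 154.24]. Speed limits (degrees/s): [147.25, 147.25, 180, 180, 180, 180, 180].

## Interface

Orientations are given as [roll, pitch, yaw] about the fixed x, y, z axes, in that order (R = Rz(yaw) Ry(pitch) Rx(roll)).
In Python, from cell import env gives the robot as it stands. The module is installed in compiled form; this text tells all that it offers.
- The arm moves only by the tool step_arm, never from a script. Its argument "steps" is one flat list of numbers, 5 for each row, row after row: the opening, from 0 (shut) to 1 (fully open), then the shift along the tool's x, y, z in mm, then the turn about the tool's z in degrees. In form: [grip, dx, dy, dz, roll, grip, dx, dy, dz, roll, ...]. A call has 1 to 12 rows; each row shifts and turns the commanded pose from where the row before left it, along the tool's axes as they then stand; what a row does not reach is not made up. A row lasts 1/8 s, in which the tool goes at most 62.5 mm and 10.7 degrees, less where a joint would pass 70% of its speed; a pose out of reach is approached as far as the arm can. A call with a gripper value outside its range is refused whole. The fingers move at their own pace and stop on an object; "grip_force" is the grip in N (left out, the last holds). Time passes only in rows, so rows that do not move let the fingers close. It gives the time, the measured TCP pose, the force, the opening and the grip force at its end, in the units of the state.
- env.get_obs(): the state, without advancing time (a new reading comes with each control period).
- env.read_camera(name): name is "scene" or "top" or "wrist"; returns a dict with "image" (400x640x3 uint8, red, green, blue), "camera_matrix" (3x3 intrinsics, pixels), "R" (3x3) and "t" (3): a world point X has camera coordinates R X + t. Camera axes: x right, y down, z forward; pixel columns grow to the right and rows downward; lengths in m; the calibration is good to about 2 mm. A picture is of the moment at which its call begins. There is no depth.
- env.sign_off(): hands the job in; it is judged then, once.
The state is a dict: "time_s": time; "qpos": joint angles; "joint_velocities": joint speeds; "effort": joint torques, N m; "tool_pos": TCP position; "tool_rot": TCP orientation; "force": force on the tool from outside, world axes, zero at the start; "wrist_torque": the same for the moment, N m; "grip_width": finger opening in m; "grasp_force": force on a finger pad.
Only numpy, scipy, OpenCV 4.12 (cv2) and the standard library are available. Lean on these libraries where they do the work, as an engineer would, in place of code of your own. Each camera call takes 0.05 s, during which the arm holds its last target. There are 200 camera calls.

## Working session

There is one attempt and no reset: what is moved stays moved. The work goes in short steps, Python scripts to look and compute and a tool call to move; the robot and the scene stay as the last step left them, time stands still between calls to the robot, and variables do not carry over. Pictures are saved under pics/ and viewed, at most 10 in all, crops included, and the job is handed in when it is done.

Besides the shell and the picture viewer there is one more tool, called after "Emit:" by a JSON object that holds its "api" and its "payload". step_arm: Moves the arm, as the interface text tells. Its arguments: {"type":"object","properties":{"steps":{"type":"array","items":{"type":"number"}},"grip_force":{"type":"number"}},"required":["steps"]}

```bash
mkdir -p pics
python3 - <<'E'
from cell import env
import cv2,numpy as np
o=env.get_obs();print(o['tool_pos'],o['tool_rot'],o['time_s'])
for n in('scene','top'):
    c=env.read_camera(n);cv2.imwrite(f'pics/{n}0.png',c['image'][:,:,::-1])
    np.savez(f'{n}.npz',K=c['camera_matrix'],R=c['R'],t=c['t']);print(n,-c['R'].T@c['t'],c['R'])
E
```

```text
[ 0.22022536 -0.61132138  0.40366456] [-1.79888651e+02  7.25958193e-03  1.98175639e+01] 0.0
scene [1.38357948 0.20683219 1.38333994] [[-0.26441196  0.96438826  0.00644923]
 [ 0.79740876  0.22238163 -0.56096852]
 [-0.54242564 -0.14318411 -0.82781201]]
top [0.20573885 0.00818257 1.87210371] [[-0.03871528 -0.99923411 -0.00568593]
 [-0.97906618  0.03907055 -0.19975714]
 [ 0.1998263  -0.00216675 -0.97982894]]
```

View pics/scene0.png

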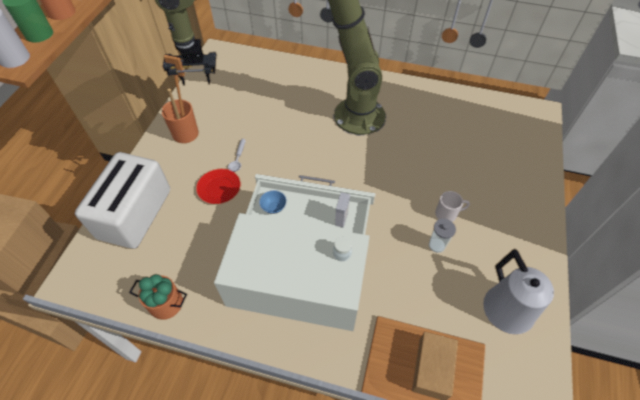

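View pics/top0.png

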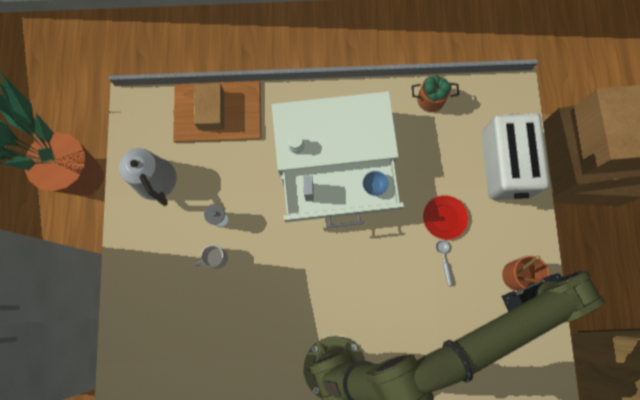

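The top view shows the drawer open towards the robot, with the tin at about (308,188) on its left and the bowl at (376,183) on its right. The organiser's top spans (272–398, 93–165). I'll zoom in for corner positions.

Run:
```python
import cv2
a=cv2.imread('pics/top0.png')[85:245,262:422];cv2.imwrite('pics/topc.png',cv2.resize(a,(600,600),interpolation=cv2.INTER_CUBIC)[:600])
a=cv2.imread('pics/scene0.png')[165:325,210:390];cv2.imwrite('pics/scenec.png',cv2.resize(a,(675,600),interpolation=cv2.INTER_CUBIC))
```

```text
(no output)
```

View pics/topc.png

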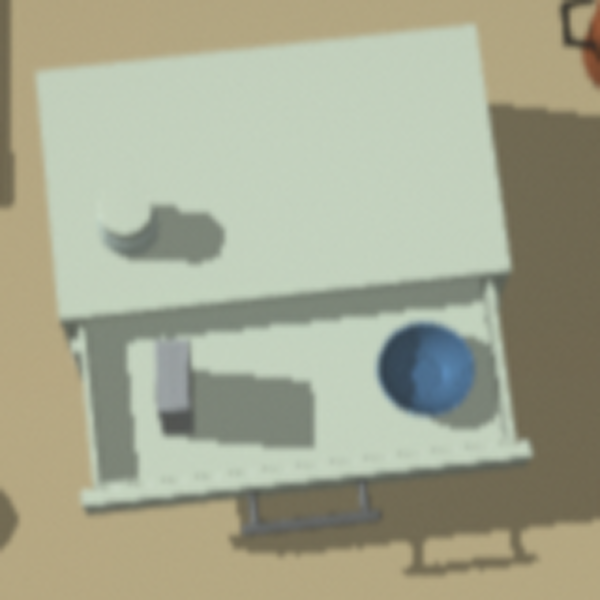

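View pics/scenec.png

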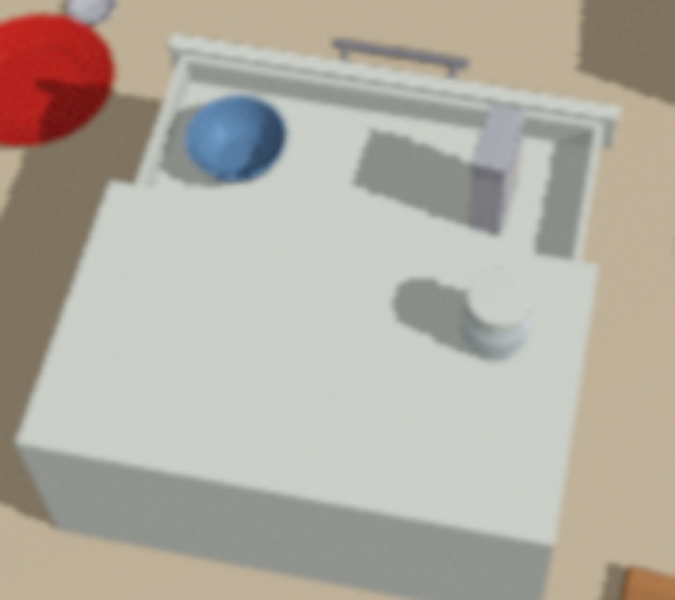

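Top crop: organiser top corners are (38,72), (476,25), (510,270) and (62,320). The tin top is about (158–189, 342–410), the handle bar runs (248,530)–(380,515), and the bowl rim centre is (426,369). In the scene crop the tin's top quad is (487,103), (523,107), (508,170), (473,163).

```bash
cat > h.py <<'E'
import numpy as np
def ray(cam,px,z):
    d=np.load(cam+'.npz');C=-d['R'].T@d['t']
    v=d['R'].T@np.linalg.solve(d['K'],[px[0],px[1],1]);return C+v*(z-C[2])/v[2]
def crop(cam,px,z):
    o={'top':(262,85),'scene':(210,165)}[cam];return ray(cam,((px[0]+.5)/3.75-.5+o[0],(px[1]+.5)/3.75-.5+o[1]),z)
E
python3 - <<'E'
from h import *
np.set_printoptions(precision=4,suppress=True)
T=[crop('top',p,.186) for p in((38,72),(476,25),(510,270),(62,320))]
S=[crop('scene',p,.186) for p in((597,265),(108,183),(17,443),(553,545))]
print('org',*T,*S,sep='\n');print('cen',np.mean(T,0),np.mean(S,0))
for n,X in(('top',T),('sc',[S[3],S[2],S[1],S[0]])):
    w=X[0]-X[1]+X[3]-X[2];print(n,'yaw of +y',np.degrees(np.arctan2(-w[0],w[1])),np.linalg.norm(w)/2)
tt=[crop('top',p,.238) for p in((158,342),(189,342),(188,408),(158,412))]
ts=[crop('scene',p,.238) for p in((487,103),(523,107),(508,170),(473,163))]
print('tin',*tt,*ts,np.mean(tt,0),np.mean(ts,0),sep='\n')
print('handle',crop('top',(248,530),.151),crop('top',(380,515),.151),crop('scene',(335,42),.151),crop('scene',(467,65),.151))
print('panel',crop('top',(82,493),.173),crop('top',(530,445),.173),crop('scene',(172,38),.173),crop('scene',(620,108),.173))
print('bowl',crop('top',(426,369),.166),crop('scene',(236,138),.166))
print('jar',crop('top',(124,208),.248),crop('scene',(499,294),.248))
E
```

```text
org
[0.9278 0.1878 0.186 ]
[ 0.9583 -0.2294  0.186 ]
[ 0.7149 -0.2456  0.186 ]
[0.6837 0.1698 0.186 ]
[0.6826 0.1704 0.186 ]
[ 0.7157 -0.2489  0.186 ]
[ 0.9577 -0.2289  0.186 ]
[0.9269 0.1888 0.186 ]
cen [ 0.8212 -0.0293  0.186 ] [ 0.8207 -0.0296  0.186 ]
top yaw of +y 4.234151755793715 0.4173832092073862
sc yaw of +y 4.370815533224919 0.4197179041337916
tin
[0.6452 0.0797 0.238 ]
[0.6441 0.0521 0.238 ]
[0.5838 0.0549 0.238 ]
[0.5813 0.0816 0.238 ]
[0.5838 0.0496 0.238 ]
[0.5797 0.0799 0.238 ]
[0.6447 0.0827 0.238 ]
[0.6458 0.0533 0.238 ]
[0.6136 0.0671 0.238 ]
[0.6135 0.0664 0.238 ]
handle [0.4868 0.0061 0.151 ] [ 0.496  -0.1158  0.151 ] [ 0.4936 -0.1159  0.151 ] [0.4863 0.0093 0.151 ]
panel [0.5233 0.1559 0.173 ] [ 0.5517 -0.2547  0.173 ] [ 0.5452 -0.2553  0.173 ] [0.5118 0.1563 0.173 ]
bowl [ 0.6287 -0.1645  0.166 ] [ 0.63   -0.1649  0.166 ]
jar [0.768  0.1061 0.248 ] [0.7646 0.1043 0.248 ]
```

Emit:
{"api": "step_arm", "payload": {"steps": [0, 0, 0, -30, 10, 0, 0, 0, -30, 9.8, 0, 26, -49, 0, 0, 0, 26, -49, 0, 0, 0, 26, -49, 0, 0, 0, 26, -49, 0, 0, 0, 26, -49, 0, 0, 0, 26, -49, 0, 0, 0, 26, -49, 0, 0, 0, 26, -49, 0, 0, 0, 0, 0, 0, 0, 0, 0, 0, 0, 0]}}

```text
time_s: 1.6
tool_pos: [0.4279, -0.2199, 0.4645]
tool_rot: [180.0, 0.0, 0.0]
force: [0.2, -1.5, 0.2]
grip_width: 0.0004
grasp_force: 0.0
```

Emit:
{"api": "step_arm", "payload": {"steps": [0, 26.5, -51, 0, 0, 0, 26.5, -51, 0, 0, 0, 26.5, -51, 0, 0, 0, 26.5, -51, 0, 0, 0, 26.5, -51, 0, 0, 0, 26.5, -51, 0, 0, 0, 26.5, -51, 0, 0, 0, 0, 0, 20, 0, 0, 0, 0, 22, 0, 0, 0, 0, 22, 0, 0, 0, 0, 0, 0, 0, 0, 0, 0, 0]}}

```text
time_s: 3.1
tool_pos: [0.614, 0.1361, 0.4012]
tool_rot: [180.0, -0.0, -0.1]
force: [0.2, -0.4, 0.6]
grip_width: 0.0002
grasp_force: 0.0
```

Run:
```python
from cell import env
import cv2
c=env.read_camera('wrist');s=env.read_camera('scene')['image'][140:300,210:410]
cv2.imwrite('pics/w1.png',cv2.vconcat([cv2.resize(c['image'],(480,300)),cv2.resize(s,(480,300),interpolation=cv2.INTER_CUBIC)])[:,:,::-1])
```

```text
(no output)
```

View pics/w1.png

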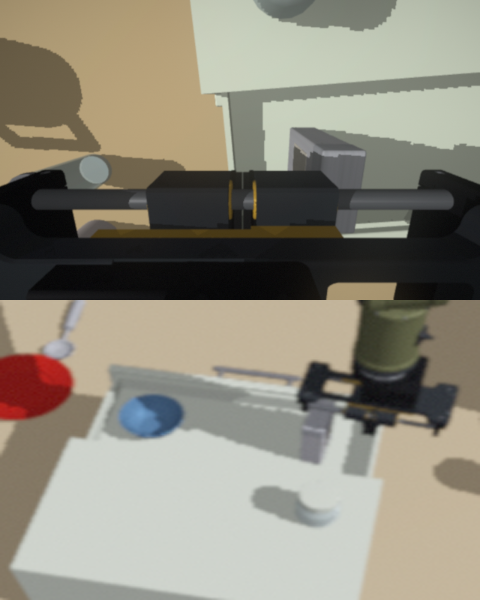

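The closed fingers sit on the wall side of the tin, which is still standing. Pushing towards -y now.

Emit:
{"api": "step_arm", "payload": {"steps": [0, 0, 15, 0, 0, 0, 0, 12, 0, 0, 0, 0, 4, 0, 0, 0, 0, 4, 0, 0, 0, 0, 4, 0, 0, 0, 0, 4, 0, 0, 0, 0, 4, 0, 0, 0, 0, 4, 0, 0, 0, 0, 4, 0, 0, 0, 0, 4, 0, 0]}}

```text
time_s: 4.45
tool_pos: [0.6136, 0.0783, 0.4007]
tool_rot: [180.0, -0.0, 0.0]
force: [0.1, -0.1, 0.6]
grip_width: 0.0007
grasp_force: 0.1
```

Emit:
{"api": "step_arm", "payload": {"steps": [0, 0, 4, 0, 0, 0, 0, 4, 0, 0, 0, 0, 4, 0, 0, 0, 0, 4, 0, 0, 0, 0, 0, 0, 0, 0, 0, 0, 0, 0]}}

```text
time_s: 5.2
tool_pos: [0.6136, 0.0627, 0.4007]
tool_rot: [-180.0, -0.0, 0.0]
force: [-0.1, -0.1, -0.6]
grip_width: 0.0004
grasp_force: 0.0
```

Run:
```python
from cell import env
import cv2
c=env.read_camera('wrist');s=env.read_camera('scene')['image'][140:300,210:410]
cv2.imwrite('pics/w2.png',cv2.vconcat([cv2.resize(c['image'],(480,300)),cv2.resize(s,(480,300),interpolation=cv2.INTER_CUBIC)])[:,:,::-1])
```

```text
(no output)
```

View pics/w2.png

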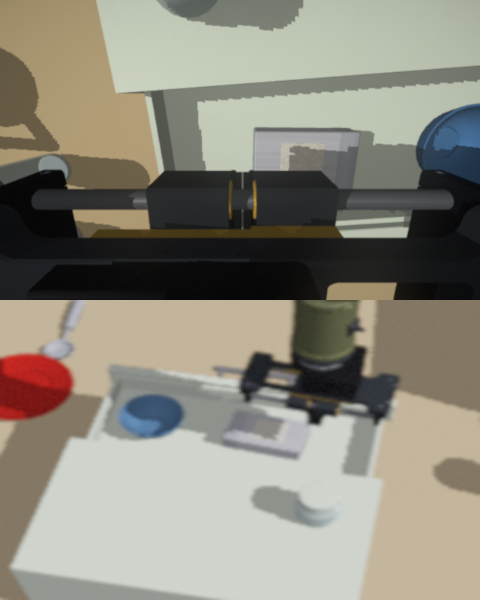

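The tin lies flat with the bowl undisturbed. Next I'll move to the front of the handle.

Emit:
{"api": "step_arm", "payload": {"steps": [0, 0, 0, -20, 0, 0, -44, 30, -10, 0, 0, -44, 30, 0, 0, 0, -44, 30, 0, 0, 0, -43, 30, 0, 0, 0, 0, 0, 30, -4.3, 0, 0, 0, 35, 0, 0, 0, 0, 35, 0, 0, 0, 0, 8, 0, 0, 0, 0, 0, 0, 0, 0, 0, 0, 0]}}

```text
time_s: 6.68
tool_pos: [0.4395, -0.0574, 0.3245]
tool_rot: [179.9, -0.1, 4.3]
force: [0.9, -0.1, 0.0]
grip_width: 0.0004
grasp_force: 0.0
```

Run:
```python
from cell import env
import cv2
c=env.read_camera('top');s=env.read_camera('scene')['image'][140:300,210:410]
cv2.imwrite('pics/w3.png',cv2.vconcat([cv2.resize(c['image'][100:260,260:460],(480,300)),cv2.resize(s,(480,300),interpolation=cv2.INTER_CUBIC)])[:,:,::-1])
```

```text
(no output)
```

View pics/w3.png

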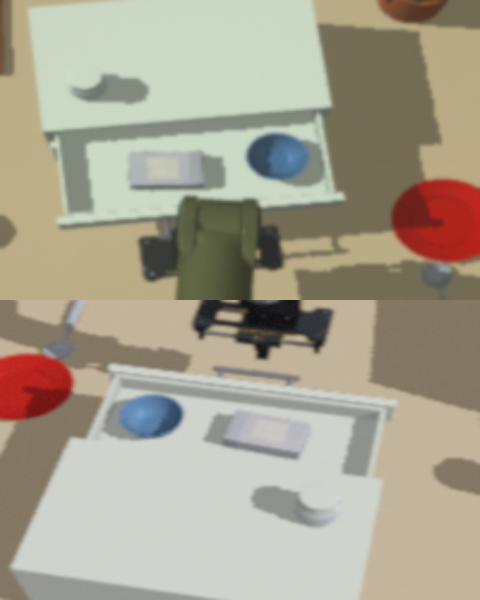

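The fingers are in front of the handle, with the tin flat in the middle of the drawer. Pushing the drawer shut.

Emit:
{"api": "step_arm", "payload": {"steps": [0, 25, 0, 0, 0, 0, 6, 0, 0, 0, 0, 6, 0, 0, 0, 0, 8, 0, 0, 0, 0, 10, 0, 0, 0, 0, 12, 0, 0, 0, 0, 14, 0, 0, 0, 0, 14, 0, 0, 0, 0, 14, 0, 0, 0, 0, 14, 0, 0, 0, 0, 14, 0, 0, 0, 0, 14, 0, 0, 0]}}

```text
time_s: 8.28
tool_pos: [0.5902, -0.0462, 0.3226]
tool_rot: [180.0, 0.0, 4.3]
force: [-1.5, 0.4, 0.7]
grip_width: 0.0003
grasp_force: 0.7
```

Emit:
{"api": "step_arm", "payload": {"steps": [0, 12, 0, 0, 0, 0, 10, 0, 0, 0, 0, 8, 0, 0, 0, 0, 6, 0, 0, 0, 0, 5, 0, 0, 0]}}

```text
time_s: 8.9
tool_pos: [0.6303, -0.043, 0.3227]
tool_rot: [180.0, 0.0, 4.3]
force: [-2.0, -1.3, -0.5]
grip_width: 0.0004
grasp_force: 0.6
```

Emit:
{"api": "step_arm", "payload": {"steps": [0, 4, 0, 0, 0, 0, 3, 0, 0, 0, 0, 3, 0, 0, 0, 0, 0, 0, 0, 0]}}

```text
time_s: 9.4
tool_pos: [0.6356, -0.0424, 0.3224]
tool_rot: [179.9, 1.0, 4.3]
force: [-22.9, -2.3, 13.9]
grip_width: 0.0003
grasp_force: 11.5
```

Emit:
{"api": "step_arm", "payload": {"steps": [0, 2, 0, 0, 0, 0, 2, 0, 0, 0, 0, 0, 0, 0, 0]}}

```text
time_s: 9.78
tool_pos: [0.6374, -0.0422, 0.3223]
tool_rot: [179.9, 1.5, 4.3]
force: [-34.3, -2.4, 19.8]
grip_width: 0.0005
grasp_force: 16.9
```

Emit:
{"api": "step_arm", "payload": {"steps": [0, -4, 0, 0, 0, 0, -6, 0, 0, 0, 0, -30, 0, 0, 0, 0, -50, 0, 0, 0, 0, -50, 0, -20, 0, 0, -40, 0, -60, 0, 0, 0, 0, -40, 0, 0, 0, 0, 0, 0, 0, 0, 0, 0, 0, 0, 0, 0, 0, 0]}}

```text
time_s: 11.02
tool_pos: [0.4698, -0.055, 0.4334]
tool_rot: [-179.9, 0.1, 4.3]
force: [-0.8, 0.2, -0.7]
grip_width: 0.0006
grasp_force: 0.0
```

Run:
```python
from cell import env
import cv2
c=env.read_camera('wrist')['image'];s=env.read_camera('scene')['image'][130:310,200:425]
cv2.imwrite('pics/w4.png',cv2.vconcat([cv2.resize(c,(480,300)),cv2.resize(s,(375,300),interpolation=cv2.INTER_CUBIC).repeat(1,0) if 0 else cv2.resize(s,(480,300),interpolation=cv2.INTER_CUBIC)])[:,:,::-1])
```

```text
(no output)
```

View pics/w4.png

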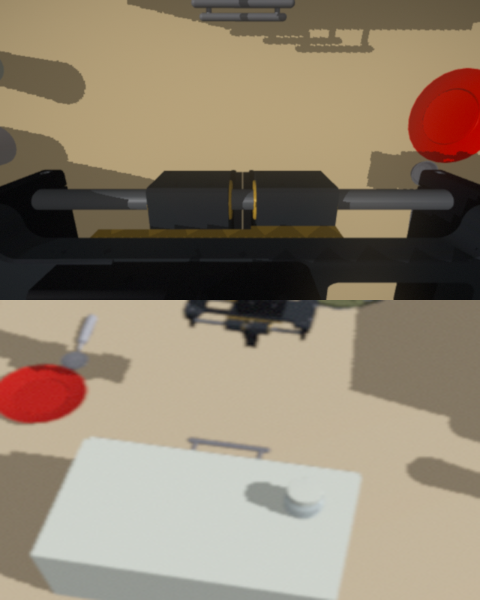

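Run:
```python
from h import *
a,b=ray('scene',(200+188/2.133,130+140/1.667),.151),ray('scene',(200+270/2.133,130+151/1.667),.151)
h=(a+b)/2;u=np.array([np.cos(np.radians(4.3)),np.sin(np.radians(4.3))])
print(a,b,'travel',(h[:2]-[.4907,-.054])@u,'back-handle',(np.array([.9427,-.0203])-h[:2])@u)
```

```text
[ 0.65432342 -0.10384344  0.151     ] [0.64498818 0.02483411 0.151     ] travel 0.1595952034836491 back-handle 0.2936592599637504
```

```bash
python3 -c "
from cell import env
print(env.sign_off())"
```

```text
the job is handed in; nothing more can be done
None
```

I tipped the tin flat with the closed fingertips, pushed the drawer shut to its stop and handed the job in at about 11 s; the handle measured 294 mm from the organiser's back against 295 expected when shut. Sign-off returned no verdict, and I couldn't see the tin or bowl once the drawer was shut; both were in place just before.

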